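# Eject a pressed bar from its die and weigh it under the draught-shield lid

### The job

A pressed herb test bar is down in the open die of the small ejector stand: push the stand's hand lever all the way down to raise it, lift the bar straight up out of the die between the two guide pillars, and lay it gently, flat and the same way up, at the centre of the balance's weighing pan. Then close the balance: pick up the loose round lid by its knob and set it on the draught shield so that it sits flat all round. The bar is brittle and the balance delicate, so do not drop the bar or the lid, and leave everything else on the bench where it stands.

Things in the scene. Friction and masses are not known exactly. Their poses are not given: they have to be found in the camera images.
- die_stand: fixed grey steel ejector stand, bright die block on top; origin at bench level below the die's middle; its lever points along -x; z up. Base plate x -95 to +75, 130 wide, 14 high (mm). Die block 100 (x) x 150 (y) x 40, top face 106 above the bench. Guide pillars 16 thick (25 thick collar round the lowest 7) stand at x = 0, y = +63 and -63 and rise 55 above that face
- die_mouth (a point): centre of the mouth of the rectangular die cavity, on the die block's top face, 106 mm above the bench; axes as the stand's. The cavity is 22 (x) x 64 (y) mm plus under 1 mm play on each side and opens upward
- ejector_lever (a joint): hand lever of the stand: 0 = up (bar down in the die), 0.46 rad = fully down (bar raised 14 mm). Stiff: takes 4 to 8 N downwards at the grip, stays where it is left. Its pivot is a level pin along the stand's y at x = -35 mm, 42 mm above the bench; at 0 the lever rises at 0.36 rad from the pivot towards the stand's -x, at 0.46 it slopes 0.10 rad below level
- lever_grip (a point): middle of the lever's black rubber grip (22 mm thick, 86 mm long), on the grip's centre line, 125 mm from the pivot; moves with the lever: 86 mm above the bench with the lever up, 30 mm with it fully down. Its axes are the stand's while the lever is up
- bar: pressed bar of dull olive-brown herb powder, 22 (x) x 64 (y) x 20 (z) mm, about 34 g; origin at the centre of its underside, z up. At the start it lies in the die, its top 2 mm below the die's face; with the lever fully down it stands 12 mm proud and 8 mm of it is still in the cavity
- balance: fixed laboratory balance, white top on a dark blue base, 260 (x) x 180 (y) mm, housing 73 mm high, sloping display at its front (-x); origin at bench level under its middle, z up. The round pan and the draught shield round it are centred at x = +45 mm, y = 0
- pan_top (a point): centre of the upper face of the steel weighing pan, a disc 112 mm across, 84 mm above the bench
- shield_rim (a point): centre of the mouth of the round white draught shield, at the height of its rim, 126 mm above the bench (42 mm above the pan); inside diameter 132 mm, outside 140 mm, open on top
- lid: loose grey lid of the draught shield, 110 g, right way up on the bench; origin at the centre of its underside, z up. From below: a locating step 114 to 120 mm across, 6 deep, which drops inside the shield with 6 play all round; a disc 146 across, 4 thick, which rests on the rim; an upright black knob 24 across, 30 tall, top 40 above the origin. Seated, its origin is 6 below the rim
- amber_jar: bystander near the lid, brown glass jar with black cap, 72 mm across, 125 mm tall; origin at the centre of its underside
- beaker: bystander near the lid, glass beaker, 60 mm across, 85 mm tall; origin at the centre of its underside
- upper_punch: bystander behind the die stand, steel upper punch standing on its head, 50 (x) x 78 (y) x 54 mm tall; origin at the centre of its underside
- weight: bystander beside the lever, steel knobbed calibration weight, 26 mm across, 47 mm tall; origin at the centre of its underside
- spatula: bystander in front of the balance, lying steel laboratory spatula, 180 mm long along its x axis, 16 mm wide, 5 mm thick; origin at the centre of its underside
- mortar: bystander beside the lever, small white porcelain bowl, 64 mm across, 38 mm tall; origin at the centre of its underside
- reagent_bottle: bystander behind the balance, clear bottle with blue cap, 56 mm across, 105 mm tall; origin at the centre of its underside

How it is judged:
By the outcome, as a careful person would: the job done as asked, in the order asked, and still so for the second after the job is handed in, with the robot touching nothing.
It also fails if it takes over 72 s, if anything falls off the work surface, if the arm or the gripper's body presses on something with over 40 N, if the wrist force passes 120 N, or if a joint passes its speed limit or range.

### The arm

A 6-joint arm with a two-finger parallel gripper is mounted at the origin on the work surface. World frame = base frame: x ahead of the robot, y to its left, z up, the work surface at z = 0. Lengths are in mm, angles in rad, forces in N, time in s.
With the tool pointing down it reaches from about 350 to 975 mm from the base axis. Payload 7.1 kg.
Tool frame: the origin (TCP) lies midway between the tips of the shut fingers; the grasp point (between the pads) lies ctrl.grip_point_offset behind it (ctrl.grip_point_offset is the distance from the TCP to the grasp point, in mm); z points along the fingers, y is the line along which they close (so a half turn about z gives the same grasp; the last joint's range is limited). The gripper opens to 88 mm and grips with 3 to 60 N. Pads are 20 mm wide; open, the fingers measure 115 mm over their backs; the gripper's body (75 mm by 178 mm) begins 61 mm behind the grasp point.
Start: joints at [-1.357, 0.423, 1.63, -0, 1.089, -0.019], TCP at [144.209, -608.119, 182.675] pointing down, gripper open.
Joint ranges: [-3, 3], [-0.9, 2.11], [0.09, 2.58], [-1.31, 4.45], [0.11, 2.69], [-2.54, 2.54]. Speed limits (rad/s): [2.39, 2.39, 3.01, 3.14, 3.14, 3.14].

### API

Orientations are given as a rotation vector (axis times angle).
In Python, from workcell import ctrl gives the robot as it stands.
- The arm moves only by the tool apply_moves, never from a script. Its argument "targets" is a list of rows, each an object of numbers: "tx", "ty", "tz": the shift along the world's x, y, z in m; "spin": the turn about the world's z in degrees. In form: [{"tx": .., "ty": .., "tz": .., "spin": ..}, ...]. A call has exactly 8 rows; each row is the pose to reach, as a shift and turn from the pose commanded when the call began; what a row does not reach only later rows make up. A row lasts 1/10 s, in which the tool goes at most 50 mm and 8.59 degrees, less where a joint would pass 70% of its speed; a pose out of reach is approached as far as the arm can. A call with a gripper value outside its range is refused whole. "gripper" is the closure, from -1 (fully open) to 1 (shut), set as the call begins (left out, the last holds). The fingers move at their own pace and stop on an object; the grip force is fixed at half the most. Time passes only in rows, so rows that repeat a pose let the fingers close, or fill a call up. It gives the time, the measured TCP pose, the force, the opening and the grip force at its end, in the units of the state.
- ctrl.get_obs(): the state, without advancing time (a new reading comes with each control period).
- ctrl.get_image(name): name is "side" or "top" or "wrist"; returns the picture (420x560x3 uint8, red, green, blue); there is no depth.
- ctrl.get_calibration(name): a dict with "fov_y" (degrees; the focal length in pixels is half the picture's height over the tangent of half this angle, whatever the lens; pixels are square), "cx", "cy" (the principal point, pixels), "rvec" (rotation vector, rad) and "tvec" (3), from world to camera coordinates, as OpenCV has them. Camera axes: x right, y down, z forward; pixel columns grow to the right and rows downward; lengths in mm; the calibration is good to about 2 mm. The wrist camera is an equidistant fisheye: a pixel r from the principal point sees the ray r / f radians off the axis. A picture is of the moment at which its call begins: read the wrist's pose just before it. get_calibration takes no time and is no camera call; for the wrist camera it gives the pose at the moment of the call.
- ctrl.close_job(): hands the job in; it is judged then, once.
Trained networks look in the newest picture that a camera, given by its name, has taken for a name from the list of things; names that differ only in an ending like _2 or _b are one class to them, and where a whole thing is asked for, a point or a joint stands for the part that bears it (a point fixed in the world has none). Each returns a list of dicts, best first, with "score" (0 to 1); they miss things now and then, are a little off and sometimes report something else, mostly with a low value. They report only what shows in the picture. A call takes as long as a camera call.
- ctrl.outline_of(name, camera): "pixels" (420x560 bool, what is visible of it) and "box" ([left, top, right, bottom] in pixels, round what is visible of it).
- ctrl.pinpoint(name, camera): "uv" ([column, row] in pixels: a listed point, or the origin of a listed thing).
The state is a dict: "t": time; "qpos": joint angles; "qvel": joint speeds; "joint_torque": joint torques, N m; "ee_pos": TCP position; "orientation": TCP orientation; "ft_force": force on the tool from outside, world axes, zero at the start; "moment": the same for the moment, N m; "width": finger opening in mm; "grasp_force": force on a finger pad.
Only numpy, scipy, OpenCV 4.12 (cv2) and the standard library are available. Lean on these libraries where they do the work, as an engineer would, in place of code of your own. Each camera call takes 0.05 s, during which the arm holds its last target. There are 200 camera calls.

## Working session

There is one attempt and no reset: what is moved stays moved. The work goes in short steps, Python scripts to look and compute and a tool call to move; the robot and the scene stay as the last step left them, time stands still between calls to the robot, and variables do not carry over. Pictures are saved under pics/ and viewed, at most 10 in all, crops included, and the job is handed in when it is done.

Besides the shell and the picture viewer there is one more tool, called after "Request:" as name([rows], argument=value, ...), one row to a line, values as JSON. apply_moves: Moves the arm, as the interface text tells. Its arguments: {"type":"object","properties":{"targets":{"type":"array"},"gripper":{"type":"number"}},"required":["targets"]}

```bash
mkdir -p pics; ls; cat > h.py <<'E'
import numpy as np, cv2
from workcell import ctrl
from scipy.spatial.transform import Rotation as R
from scipy.optimize import least_squares
def cal(n):
    c=ctrl.get_calibration(n); c['f']=210/np.tan(np.radians(c['fov_y'])/2)
    c['R']=R.from_rotvec(np.ravel(c['rvec'])).as_matrix(); c['t']=np.ravel(c['tvec']); return c
def ray(c,uv,fish=False):
    d=(np.array(uv,float)-[c['cx'],c['cy']])/c['f']
    if fish:
        r=np.linalg.norm(d)+1e-12; v=np.r_[d/r*np.sin(r),np.cos(r)]
    else: v=np.r_[d,1.]
    o=-c['R'].T@c['t']; return o,c['R'].T@v
def atz(c,uv,z,fish=False):
    o,v=ray(c,uv,fish); return o+v*(z-o[2])/v[2]
def proj(c,P,fish=False):
    p=np.atleast_2d(P)@c['R'].T+c['t']
    if fish:
        r=np.hypot(p[:,0],p[:,1])+1e-12; th=np.arctan2(r,p[:,2]); q=p[:,:2]/r[:,None]*th[:,None]
    else: q=p[:,:2]/p[:,2:]
    return q*c['f']+[c['cx'],c['cy']]
E
python3 - <<'E'
from h import *
o=ctrl.get_obs(); print({k:np.round(v,3) for k,v in o.items()}, ctrl.grip_point_offset)
ims={n:ctrl.get_image(n) for n in('side','top','wrist')}
for n,i in ims.items(): cv2.imwrite(f'pics/{n}0.png',i[...,::-1])
H={'die_mouth':106,'lever_grip':86,'pan_top':84,'shield_rim':126,'lid':0,'die_stand':0,'balance':0,'bar':84,'weight':0,'mortar':0,'amber_jar':0,'beaker':0,'upper_punch':0,'reagent_bottle':0,'spatula':0}
for n in('top','side','wrist'):
    c=cal(n); print(n,c['f'],np.round(-c['R'].T@c['t']))
    for k,z in H.items():
        r=ctrl.pinpoint(k,n)
        print(k,[(round(d['score'],2),np.round(d['uv'],1).tolist(),np.round(atz(c,d['uv'],z,n=='wrist')[:2],1).tolist()) for d in r[:2]])
E
```

```text
pics
{'t': np.float64(0.0), 'qpos': array([-1.357,  0.424,  1.631,  0.   ,  1.089, -0.019]), 'qvel': array([ 0.001,  0.002, -0.   , -0.003,  0.001, -0.   ]), 'joint_torque': array([-0.0000e+00, -5.4463e+01, -2.7367e+01,  6.4000e-02,  2.3000e-02,
       -0.0000e+00]), 'ee_pos': array([ 144.078, -607.53 ,  181.904]), 'orientation': array([-3.119, -0.365,  0.   ]), 'ft_force': array([0.161, 0.061, 0.032]), 'moment': array([-0.021, -0.062, -0.032]), 'grasp_force': np.float64(0.0), 'width': np.float64(87.903)} 18.700000000000003
top 468.06689972228895 [ 483.  -39. 1137.]
die_mouth [(0.83, [143.3, 229.8], [530.2, 272.0])]
lever_grip [(0.77, [127.8, 294.8], [386.8, 309.4])]
pan_top [(0.84, [389.5, 213.7], [563.8, -276.4])]
shield_rim [(0.96, [395.6, 215.6], [556.4, -279.9])]
lid [(0.74, [273.3, 194.6], [619.0, -13.6])]
die_stand [(0.63, [150.2, 232.7], [527.8, 286.9])]
balance [(0.71, [364.9, 168.1], [682.7, -238.6]), (0.58, [384.9, 233.7], [521.8, -282.9])]
bar [(0.64, [150.0, 227.3], [536.7, 263.5])]
weight [(0.66, [119.1, 279.1], [416.3, 360.0])]
mortar [(0.62, [147.7, 228.9], [537.1, 29
[... 773 characters left out ...]
(0.68, [328.7, 187.1], [525.7, -274.7])]
bar [(0.75, [241.0, 303.2], [527.6, 267.6])]
weight [(0.84, [269.7, 379.7], [429.4, 351.8])]
mortar [(0.57, [310.5, 339.5], [389.6, 237.5]), (0.27, [234.7, 298.0], [584.8, 200.2])]
amber_jar [(0.62, [314.1, 233.2], [495.5, -70.1])]
beaker [(0.69, [213.3, 233.2], [738.2, 29.4])]
upper_punch [(0.9, [207.3, 299.3], [639.9, 227.1])]
reagent_bottle [(0.95, [274.5, 182.5], [682.1, -236.1])]
spatula [(0.47, [388.1, 198.8], [352.7, -285.0])]
wrist 325.19226210127806 [ 219. -590.  385.]
die_mouth []
lever_grip []
pan_top []
shield_rim []
lid []
die_stand []
balance []
bar []
weight []
mortar []
amber_jar []
beaker []
upper_punch []
reagent_bottle []
spatula []
```

View pics/top0.png

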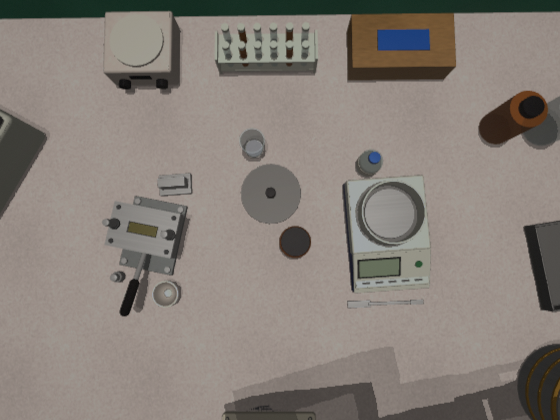

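View pics/side0.png

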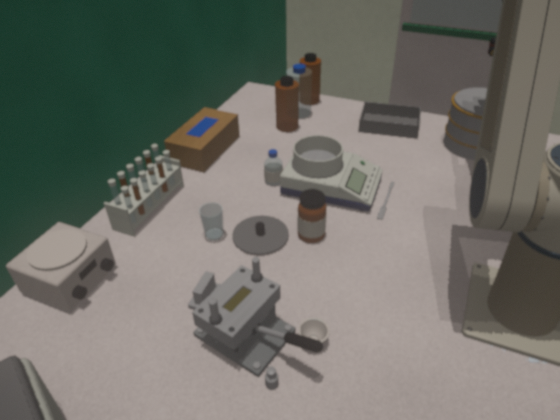

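The top view shows the stand at about (143,230), its lever running to (127,297), the lid at (271,193) with the jar at (295,242), and the shield at (392,212). The networks agree with this. The two "mortar" and "balance" answers at odd places are false. I'll head for the stand and take wrist views on the way.

Request:
apply_moves([
  {"tx": 0.36, "ty": 0.26, "tz": 0.15, "spin": 65},
  {"tx": 0.36, "ty": 0.26, "tz": 0.15, "spin": 65},
  {"tx": 0.36, "ty": 0.26, "tz": 0.15, "spin": 65},
  {"tx": 0.36, "ty": 0.26, "tz": 0.15, "spin": 65},
  {"tx": 0.36, "ty": 0.26, "tz": 0.15, "spin": 65},
  {"tx": 0.36, "ty": 0.26, "tz": 0.15, "spin": 65},
  {"tx": 0.36, "ty": 0.26, "tz": 0.15, "spin": 65},
  {"tx": 0.36, "ty": 0.26, "tz": 0.15, "spin": 65},
], gripper=1)

```text
t: 3.2
ee_pos: [452.8, -384.8, 311.6]
orientation: [2.43, 1.991, 0.0]
ft_force: [-0.4, -1.0, 0.1]
width: 27.2
grasp_force: 0.0
```

```bash
cat > look.py <<'E'
from h import *
import sys
def look(names,H,tag,view=True):
    o=ctrl.get_obs(); c=cal('wrist'); im=ctrl.get_image('wrist'); cv2.imwrite(f'pics/{tag}.png',im[...,::-1])
    print('t',round(float(o['t']),2),np.round(o['ee_pos'],1),np.round(o['orientation'],3),'q',np.round(o['qpos'],2),'cam',np.round(-c['R'].T@c['t']),'axis',np.round(c['R'][2],2))
    x=R.from_rotvec(o['orientation']).as_matrix(); print('tool y deg',np.degrees(np.arctan2(x[1,1],x[0,1])))
    for k in names:
        r=ctrl.pinpoint(k,'wrist'); print(k,[(round(d['score'],2),np.round(d['uv'],1).tolist(),np.round(atz(c,d['uv'],H[k],True)[:2],1).tolist()) for d in r[:2]])
    return c
H={'die_mouth':106,'lever_grip':86,'pan_top':84,'shield_rim':126,'lid':0,'die_stand':0,'balance':0,'bar':84,'weight':0,'mortar':0,'amber_jar':0,'beaker':0,'upper_punch':0}
E
python3 - <<'E'
from look import *
look(['pan_top','shield_rim','balance','lid','amber_jar'],H,'w1')
E
```

```text
t 3.2 [ 452.8 -384.8  311.6] [2.43  1.991 0.   ] q [-0.72  0.26  1.56 -0.    1.32 -0.53] cam [ 467. -309.  514.] axis [-0.06 -0.28 -0.96]
tool y deg -11.353500150411385
pan_top [(0.89, [350.4, 76.2], [567.9, -272.9])]
shield_rim []
balance [(0.7, [356.7, 75.0], [598.1, -265.3]), (0.58, [309.8, 92.0], [519.0, -280.5])]
lid []
amber_jar []
```

Request:
apply_moves([
  {"tx": 0.06, "ty": 0.69, "tz": 0.0, "spin": 0},
  {"tx": 0.06, "ty": 0.69, "tz": 0.0, "spin": 0},
  {"tx": 0.06, "ty": 0.69, "tz": 0.0, "spin": 0},
  {"tx": 0.06, "ty": 0.69, "tz": 0.0, "spin": 0},
  {"tx": 0.06, "ty": 0.69, "tz": 0.0, "spin": 0},
  {"tx": 0.06, "ty": 0.69, "tz": 0.0, "spin": 0},
  {"tx": 0.06, "ty": 0.69, "tz": 0.0, "spin": 0},
  {"tx": 0.06, "ty": 0.69, "tz": 0.0, "spin": 0},
])

```text
t: 4.3
ee_pos: [485.3, 12.6, 310.3]
orientation: [-2.439, -1.98, 0.001]
ft_force: [0.4, -0.3, -0.2]
width: 0.4
grasp_force: 0.0
```

```bash
python3 - <<'E'
from look import *
look(['lid','amber_jar','beaker'],H,'w2')
E
```

```text
t 4.3 [485.3  12.6 310.3] [-2.439e+00 -1.980e+00  1.000e-03] q [ 0.    0.08  1.79 -0.    1.28  0.21] cam [501.  88. 512.] axis [-0.06 -0.28 -0.96]
tool y deg -11.856160434145377
lid [(0.8, [368.5, 162.0], [624.9, -10.9])]
amber_jar [(0.9, [297.6, 206.2], [497.0, -60.4])]
beaker [(0.74, [425.2, 123.1], [734.8, 36.8])]
```

Request:
apply_moves([
  {"tx": 0.0, "ty": 0.29, "tz": 0.0, "spin": 0},
  {"tx": 0.0, "ty": 0.29, "tz": 0.0, "spin": 0},
  {"tx": 0.0, "ty": 0.29, "tz": 0.0, "spin": 0},
  {"tx": 0.0, "ty": 0.29, "tz": 0.0, "spin": 0},
  {"tx": 0.0, "ty": 0.29, "tz": 0.0, "spin": 0},
  {"tx": 0.0, "ty": 0.29, "tz": 0.0, "spin": 0},
  {"tx": 0.0, "ty": 0.29, "tz": 0.0, "spin": 0},
  {"tx": 0.0, "ty": 0.29, "tz": 0.0, "spin": 0},
])

```text
t: 5.3
ee_pos: [486.7, 300.6, 309.9]
orientation: [2.437, 1.982, -0.003]
ft_force: [0.2, -0.1, 0.8]
width: 0.5
grasp_force: 0.0
```

```bash
python3 - <<'E'
from look import *
c=look(['die_mouth','lever_grip','bar','mortar','weight'],H,'w3')
r=ctrl.outline_of('bar','wrist')
if r:
    m=r[0]['pixels']; ys,xs=np.nonzero(m); P=np.array([atz(c,p,104,True)[:2] for p in np.c_[xs,ys]],np.float32)
    print('bar mask',r[0]['score'],len(xs),cv2.minAreaRect(P))
E
```

```text
t 5.3 [486.7 300.6 309.9] [ 2.437  1.982 -0.003] q [ 0.53  0.22  1.61 -0.    1.31  0.74] cam [502. 376. 512.] axis [-0.06 -0.28 -0.96]
tool y deg -11.747939561869845
die_mouth [(0.86, [318.0, 194.1], [528.2, 268.8]), (0.38, [412.3, 379.9], [650.3, -118.4])]
lever_grip [(0.66, [206.7, 186.8], [383.3, 304.7])]
bar [(0.79, [319.7, 186.0], [533.9, 273.6]), (0.5, [205.1, 185.6], [381.0, 306.4])]
mortar [(0.67, [227.7, 217.1], [380.9, 232.5])]
weight [(0.64, [232.5, 136.0], [420.5, 361.2]), (0.16, [319.3, 191.5], [537.8, 244.5])]
bar mask 0.69 821 ((530.2896118164062, 274.8799133300781), (62.70995330810547, 22.331270217895508), 79.53910064697266)
```

View pics/w3.png

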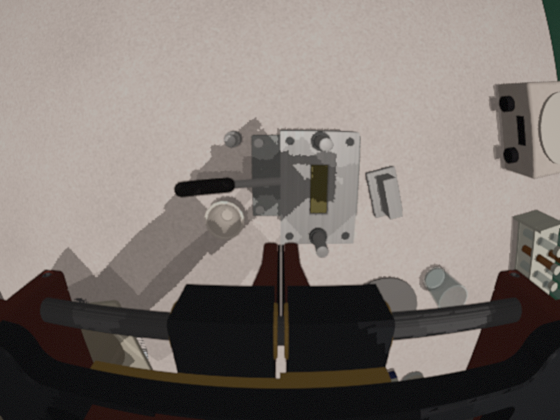

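The wrist view shows the lever grip at (207,187), the die mouth with the bar at (319,190), the mortar at (226,216) and the weight at (232,138). The lever direction and the bar outline both give a stand yaw of about −12°, which the tool already matches. Next I go above the grip.

Request:
apply_moves([
  {"tx": -0.05, "ty": 0.002, "tz": -0.02, "spin": 0},
  {"tx": -0.105, "ty": 0.003, "tz": -0.06, "spin": 0},
  {"tx": -0.106, "ty": 0.003, "tz": -0.11, "spin": 0},
  {"tx": -0.106, "ty": 0.003, "tz": -0.15, "spin": 0},
  {"tx": -0.106, "ty": 0.003, "tz": -0.185, "spin": 0},
  {"tx": -0.106, "ty": 0.003, "tz": -0.195, "spin": 0},
  {"tx": -0.106, "ty": 0.003, "tz": -0.2, "spin": 0},
  {"tx": -0.106, "ty": 0.003, "tz": -0.2, "spin": 0},
])

```text
t: 6.45
ee_pos: [381.1, 305.7, 111.6]
orientation: [2.436, 1.984, 0.002]
ft_force: [0.9, -0.6, 0.7]
width: 0.9
grasp_force: 0.0
```

```bash
python3 - <<'E'
from look import *
c=look(['lever_grip'],H,'w4')
o=ctrl.get_obs()
im=cv2.imread('pics/w4.png'); s=ctrl.get_image('side')[...,::-1]; 
cv2.imwrite('pics/c4.png',np.hstack([im[:300,:400],cv2.resize(s[270:410,180:380],(400,300))]))
E
```

```text
t 6.45 [381.1 305.7 111.6] [2.436e+00 1.984e+00 2.000e-03] q [0.65 0.33 1.98 0.   0.83 0.86] cam [396. 381. 314.] axis [-0.06 -0.27 -0.96]
tool y deg -11.683948985148351
lever_grip [(0.85, [283.3, 221.4], [382.4, 306.0]), (0.42, [467.4, 219.9], [532.6, 274.9])]
```

View pics/c4.png

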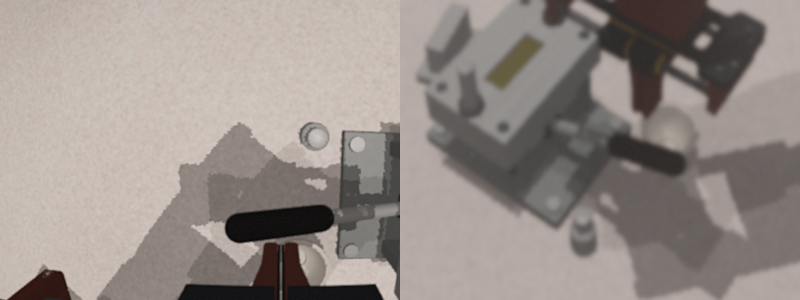

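The tip is over the grip: tip at (281,243), grip centre at (283,221), and the computed position agrees within 1.5 mm. I press down along the lever's arc.

Request:
apply_moves([
  {"tx": 0.0, "ty": 0.0, "tz": -0.012, "spin": 0},
  {"tx": 0.0, "ty": 0.0, "tz": -0.022, "spin": 0},
  {"tx": -0.002, "ty": 0.0, "tz": -0.032, "spin": 0},
  {"tx": -0.003, "ty": 0.001, "tz": -0.042, "spin": 0},
  {"tx": -0.005, "ty": 0.001, "tz": -0.052, "spin": 0},
  {"tx": -0.006, "ty": 0.001, "tz": -0.06, "spin": 0},
  {"tx": -0.006, "ty": 0.001, "tz": -0.067, "spin": 0},
  {"tx": -0.006, "ty": 0.001, "tz": -0.07, "spin": 0},
])

```text
t: 7.4
ee_pos: [373.7, 306.1, 39.9]
orientation: [-2.435, -1.984, 0.002]
ft_force: [-2.4, 0.2, 3.2]
width: 0.7
grasp_force: 1.7
```

Request:
apply_moves([
  {"tx": 0.0, "ty": 0.0, "tz": -0.001, "spin": 0},
  {"tx": 0.0, "ty": 0.0, "tz": -0.002, "spin": 0},
  {"tx": 0.0, "ty": 0.0, "tz": -0.003, "spin": 0},
  {"tx": 0.0, "ty": 0.0, "tz": -0.003, "spin": 0},
  {"tx": 0.0, "ty": 0.0, "tz": -0.003, "spin": 0},
  {"tx": 0.0, "ty": 0.0, "tz": -0.003, "spin": 0},
  {"tx": 0.0, "ty": 0.0, "tz": -0.003, "spin": 0},
  {"tx": 0.0, "ty": 0.0, "tz": -0.003, "spin": 0},
])

```text
t: 8.2
ee_pos: [374.2, 306.3, 37.8]
orientation: [2.436, 1.984, 0.0]
ft_force: [-0.4, -0.1, 3.8]
width: 0.8
grasp_force: 1.5
```

Request:
apply_moves([
  {"tx": 0.0, "ty": 0.0, "tz": -0.001, "spin": 0},
  {"tx": 0.0, "ty": 0.0, "tz": -0.002, "spin": 0},
  {"tx": 0.0, "ty": 0.0, "tz": -0.003, "spin": 0},
  {"tx": 0.0, "ty": 0.0, "tz": -0.004, "spin": 0},
  {"tx": 0.0, "ty": 0.0, "tz": -0.004, "spin": 0},
  {"tx": 0.0, "ty": 0.0, "tz": -0.004, "spin": 0},
  {"tx": 0.0, "ty": 0.0, "tz": -0.004, "spin": 0},
  {"tx": 0.0, "ty": 0.0, "tz": -0.004, "spin": 0},
])

```text
t: 9.0
ee_pos: [374.1, 306.2, 33.6]
orientation: [2.436, 1.984, 0.0]
ft_force: [-0.7, 0.3, 0.7]
width: 0.3
grasp_force: 0.7
```

```bash
python3 - <<'E'
from look import *
c=look(['lever_grip'],{'lever_grip':30},'w5')
im=cv2.imread('pics/w5.png'); s=ctrl.get_image('side')[...,::-1]; 
cv2.imwrite('pics/c5.png',np.hstack([im[:300,160:560],cv2.resize(s[270:410,180:380],(400,300))]))
E
```

```text
t 9.0 [374.1 306.2  33.6] [2.436 1.984 0.   ] q [ 0.66  0.46  2.03 -0.    0.65  0.86] cam [389. 382. 236.] axis [-0.06 -0.28 -0.96]
tool y deg -11.661835250598847
lever_grip [(0.81, [285.4, 247.9], [374.3, 294.6])]
```

View pics/c5.png

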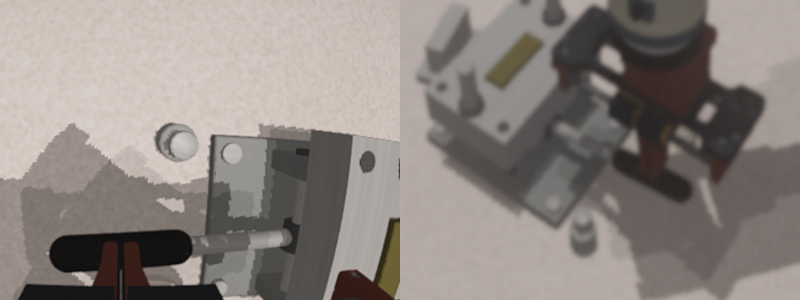

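```bash
python3 - <<'E'
from look import *
c=cal('wrist'); o=ctrl.get_obs()
print('tcp px',proj(c,o['ee_pos'],True))
M=np.array([529.5,271.5]);
for yaw in(-10.5,-12,-13.5):
  a=np.radians(yaw); d=-np.array([np.cos(a),np.sin(a)])
  for th in(0,.2,.3,.4,.46):
    P=[np.r_[M+d*(35+r*np.cos(.36-th)),42+r*np.sin(.36-th)] for r in(82,125,168)]
    print(yaw,th,np.round(proj(c,P,True)).tolist(),np.round(P[1]))
im=cv2.imread('pics/w5.png')
m=(im.max(2)<38); m[:, :200]&=True
r=ctrl.outline_of('lever_grip','wrist')
for d in r[:2]:
    ys,xs=np.nonzero(d['pixels']); print(d['score'],d['box'],[(u,ys[xs==u].min(),ys[xs==u].max()) for u in(215,230,250,320,340) if (xs==u).any()])
r=ctrl.outline_of('bar','wrist'); print([(d['score'],d['box']) for d in r[:2]])
c=cal('side'); r=ctrl.outline_of('bar','side'); print([(d['score'],d['box'],d['pixels'].sum()) for d in r[:2]])
a=np.radians(-12);Rz=np.array([[np.cos(a),-np.sin(a)],[np.sin(a),np.cos(a)]])
for z in(104,118):
    print(z,np.round(proj(c,[np.r_[M+Rz@[x,y],z] for x,y in((11,32),(11,-32),(-11,-32),(-11,32))])).tolist())
E
```

```text
tcp px [[281.70235245 234.35921561]]
-10.5 0 [[364.0, 265.0], [296.0, 280.0], [214.0, 295.0]] [380. 299.  86.]
-10.5 0.2 [[352.0, 254.0], [283.0, 261.0], [210.0, 266.0]] [374. 300.  62.]
-10.5 0.3 [[348.0, 249.0], [281.0, 252.0], [213.0, 254.0]] [372. 301.  49.]
-10.5 0.4 [[345.0, 244.0], [281.0, 244.0], [217.0, 244.0]] [372. 301.  37.]
-10.5 0.46 [[345.0, 241.0], [281.0, 240.0], [221.0, 239.0]] [373. 301.  30.]
-12 0 [[365.0, 260.0], [296.0, 273.0], [213.0, 287.0]] [381. 303.  86.]
-12 0.2 [[352.0, 249.0], [283.0, 254.0], [209.0, 258.0]] [375. 304.  62.]
-12 0.3 [[348.0, 244.0], [281.0, 246.0], [212.0, 247.0]] [373. 305.  49.]
-12 0.4 [[346.0, 239.0], [281.0, 239.0], [217.0, 237.0]] [373. 305.  37.]
-12 0.46 [[345.0, 237.0], [281.0, 234.0], [220.0, 232.0]] [374. 305.  30.]
-13.5 0 [[365.0, 255.0], [296.0, 266.0], [213.0, 277.0]] [382. 307.  86.]
-13.5 0.2 [[353.0, 245.0], [283.0, 248.0], [209.0, 250.0]] [375. 308.  62.]
-13.5 0.3 [[349.0, 240.0], [281.0, 240.0], [211.0, 239.0]] [374. 309.  49.]
-13.5 0.4 [[346.0, 235.0], [281.0, 233.0], [216.0, 229.0]] [374. 309.  37.]
-13.5 0.46 [[345.0, 232.0], [282.0, 229.0], [220.0, 224.0]] [375. 309.  30.]
0.94 [208.6, 217.5, 459.0, 273.0] [(215, np.int64(239), np.int64(266)), (230, np.int64(235), np.int64(272)), (250, np.int64(233), np.int64(269)), (320, np.int64(230), np.int64(266)), (340, np.int64(230), np.int64(264))]
[(0.81, [534.3, 219.2, 560.0, 299.0])]
[(0.71, [224.4, 286.0, 247.5, 308.1], np.int64(298))]
104 [[223.0, 306.0], [244.0, 285.0], [253.0, 290.0], [232.0, 311.0]]
118 [[223.0, 301.0], [244.0, 280.0], [253.0, 285.0], [232.0, 306.0]]
```

Request:
apply_moves([
  {"tx": 0.0, "ty": 0.0, "tz": 0.02, "spin": 0},
  {"tx": 0.0, "ty": 0.0, "tz": 0.05, "spin": 0},
  {"tx": 0.0, "ty": 0.0, "tz": 0.09, "spin": 0},
  {"tx": 0.0, "ty": 0.0, "tz": 0.12, "spin": 0},
  {"tx": 0.0, "ty": 0.0, "tz": 0.15, "spin": 0},
  {"tx": 0.0, "ty": 0.0, "tz": 0.15, "spin": 0},
  {"tx": 0.0, "ty": 0.0, "tz": 0.15, "spin": 0},
  {"tx": 0.0, "ty": 0.0, "tz": 0.15, "spin": 0},
])

```text
t: 10.1
ee_pos: [373.4, 305.7, 182.6]
orientation: [2.436, 1.984, -0.003]
ft_force: [0.6, -0.1, 0.5]
width: 0.3
grasp_force: 0.0
```

```bash
python3 - <<'E'
from look import *
c=look(['lever_grip','mortar'],{'lever_grip':60,'mortar':0},'w6')
M=np.array([529.5,271.5]);
print('tcp px',proj(c,ctrl.get_obs()['ee_pos'],True))
for yaw in(-12,):
  a=np.radians(yaw); d=-np.array([np.cos(a),np.sin(a)])
  for th in(0,.2,.3,.4,.46):
    P=[np.r_[M+d*(35+r*np.cos(.36-th)),42+r*np.sin(.36-th)] for r in(82,125,168)]
    print(yaw,th,np.round(proj(c,P,True)).tolist(),np.round(P[1]))
im=cv2.imread('pics/w6.png'); r=ctrl.outline_of('lever_grip','wrist')
for d in r[:2]: print(d['score'],d['box'])
s=ctrl.get_image('side')[...,::-1]
cv2.imwrite('pics/c6.png',np.hstack([im[100:400,100:500],cv2.resize(s[270:410,180:380],(400,300))]))
E
```

```text
t 10.1 [373.4 305.7 182.6] [ 2.436  1.984 -0.003] q [ 0.66  0.21  1.94 -0.    0.99  0.86] cam [389. 381. 385.] axis [-0.06 -0.28 -0.96]
tool y deg -11.66141195224601
lever_grip [(0.8, [282.2, 190.9], [374.1, 306.2])]
mortar [(0.92, [300.6, 232.3], [383.4, 235.1]), (0.27, [480.9, 201.4], [642.4, 224.3])]
tcp px [[281.69183668 234.18058963]]
-12 0 [[330.0, 195.0], [290.0, 199.0], [246.0, 203.0]] [381. 303.  86.]
-12 0.2 [[323.0, 192.0], [283.0, 193.0], [241.0, 194.0]] [375. 304.  62.]
-12 0.3 [[322.0, 190.0], [282.0, 190.0], [241.0, 191.0]] [373. 305.  49.]
-12 0.4 [[321.0, 188.0], [282.0, 188.0], [243.0, 187.0]] [373. 305.  37.]
-12 0.46 [[321.0, 187.0], [282.0, 186.0], [244.0, 185.0]] [374. 305.  30.]
0.74 [243.3, 176.4, 387.1, 204.7]
```

View pics/c6.png

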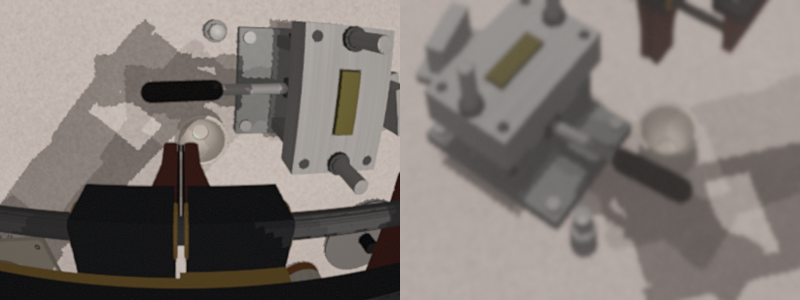

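```bash
python3 - <<'E'
from look import *
M=np.array([529.5,271.5]); a=np.radians(-12); d=-np.array([np.cos(a),np.sin(a)])
I={n:ctrl.get_image(n) for n in('side','top')}
for n in('side','top'):
    c=cal(n); cv2.imwrite(f'pics/{n}7.png',I[n][...,::-1])
    print(n,[(round(x['score'],2),np.round(x['uv'],1)) for x in ctrl.pinpoint('lever_grip',n)], [(round(x['score'],2),np.round(x['uv'],1)) for x in ctrl.pinpoint('bar',n)])
    for th in(0,.2,.3,.4,.46):
        P=[np.r_[M+d*(35+r*np.cos(.36-th)),42+r*np.sin(.36-th)] for r in(82,125,168)]
        print(th,np.round(proj(c,P),1).tolist())
I0=cv2.imread('pics/side0.png')[...,::-1]
for im in(I0,I['side']):
    hsv=cv2.cvtColor(np.ascontiguousarray(im),cv2.COLOR_RGB2HSV); m=np.zeros(hsv.shape[:2],bool)
    m[275:320,210:265]=(cv2.inRange(hsv,(15,80,60),(40,255,255))>0)[275:320,210:265]
    ys,xs=np.nonzero(m); print('olive',len(xs),xs.min(),xs.max(),ys.min(),ys.max(),xs.mean(),ys.mean())
    g=np.zeros(m.shape,bool); g[315:380,265:335]=(im.max(2)<50)[315:380,265:335]; ys,xs=np.nonzero(g); print('grip',len(xs),xs.min(),xs.max(),ys.min(),ys.max(),xs.mean(),ys.mean())
w=cv2.imread('pics/w6.png')
k=cv2.resize(w[100:310,200:480],(800,600),interpolation=cv2.INTER_CUBIC)
cv2.imwrite('pics/w6z.png',k)
E
```

```text
side [(0.87, array([304.7, 350.1])), (0.52, array([205.2, 299.9]))] [(0.72, array([237.5, 305.6]))]
0 [[285.4, 335.3], [303.3, 340.8], [322.4, 346.7]]
0.2 [[287.4, 341.4], [306.1, 350.3], [325.9, 359.7]]
0.3 [[287.8, 344.2], [306.6, 354.6], [326.3, 365.4]]
0.4 [[287.9, 346.8], [306.5, 358.5], [326.0, 370.7]]
0.46 [[287.7, 348.2], [306.2, 360.6], [325.5, 373.5]]
top [] [(0.67, array([146.9, 224.6]))]
0 [[136.9, 279.2], [130.6, 297.5], [124.0, 316.5]]
0.2 [[138.6, 280.5], [133.4, 299.2], [128.0, 318.3]]
0.3 [[139.6, 280.7], [135.0, 299.3], [130.3, 318.0]]
0.4 [[140.7, 280.5], [136.6, 298.8], [132.6, 317.1]]
0.46 [[141.3, 280.2], [137.7, 298.2], [134.1, 316.2]]
olive 184 225 248 289 309 236.59782608695653 298.875Traceback (most recent call last):
  File "<stdin>", line 15, in <module>
    return umr_minimum(a, axis, None, out, keepdims, initial, where)
ValueError: zero-size array to reduction operation minimum which has no identity
```

```bash
python3 - <<'E'
from look import *
c=cal('side')
for z in (111.6,121,131,141,151): print(z,proj(c,[381.1,305.7,z]).round(1), proj(c,[373.4,305.7,z+71]).round(1))
print('start',proj(c,[381.1,305.7,86]).round(1))
s=cv2.imread('pics/side7.png'); w=cv2.imread('pics/w6.png')
a=cv2.resize(s[230:380,200:350],(600,600),interpolation=cv2.INTER_CUBIC)
cv2.imwrite('pics/s7z.png',a)
E
```

```text
111.6 [[302.8 333.4]] [[307.5 309.2]]
121 [[302.9 330.1]] [[307.6 305.6]]
131 [[303.  326.7]] [[307.7 301.8]]
141 [[303.  323.1]] [[307.9 297.8]]
151 [[303.1 319.5]] [[308.  293.8]]
start [[302.7 341.9]]
```

View pics/s7z.png

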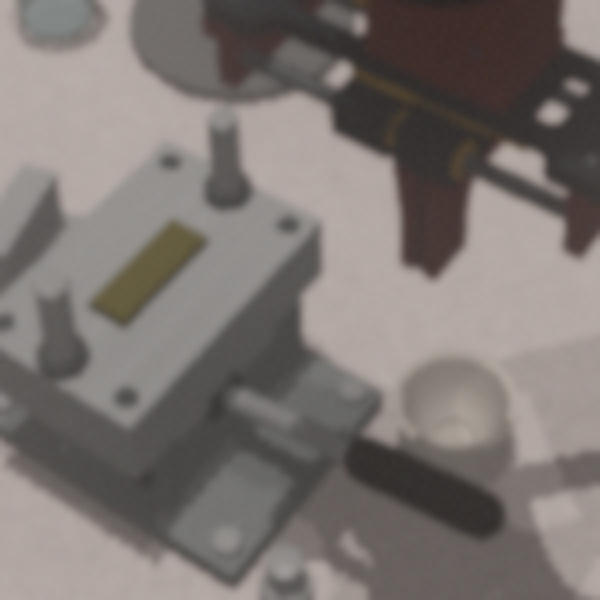

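The side zoom shows the finger tip at about (308,299), which is roughly 25 mm above the reported TCP. The grip centre at (306,352) fits a lever angle of about 0.23 only, so the press was not deep enough. I go down again in steps, watching the force.

Request:
apply_moves([
  {"tx": 0.0, "ty": -0.001, "tz": -0.05, "spin": 0},
  {"tx": 0.0, "ty": -0.001, "tz": -0.1, "spin": 0},
  {"tx": 0.0, "ty": -0.001, "tz": -0.13, "spin": 0},
  {"tx": 0.0, "ty": -0.001, "tz": -0.142, "spin": 0},
  {"tx": 0.0, "ty": -0.001, "tz": -0.148, "spin": 0},
  {"tx": 0.0, "ty": -0.001, "tz": -0.152, "spin": 0},
  {"tx": 0.0, "ty": -0.001, "tz": -0.156, "spin": 0},
  {"tx": 0.0, "ty": -0.001, "tz": -0.158, "spin": 0},
])

```text
t: 11.45
ee_pos: [374.6, 305.9, 26.6]
orientation: [-2.436, -1.984, -0.003]
ft_force: [-2.4, 0.7, 3.7]
width: 0.3
grasp_force: 1.8
```

Request:
apply_moves([
  {"tx": 0.0, "ty": 0.0, "tz": -0.002, "spin": 0},
  {"tx": 0.0, "ty": 0.0, "tz": -0.003, "spin": 0},
  {"tx": 0.0, "ty": 0.0, "tz": -0.004, "spin": 0},
  {"tx": 0.0, "ty": 0.0, "tz": -0.005, "spin": 0},
  {"tx": 0.0, "ty": 0.0, "tz": -0.006, "spin": 0},
  {"tx": 0.0, "ty": 0.0, "tz": -0.007, "spin": 0},
  {"tx": 0.0, "ty": 0.0, "tz": -0.008, "spin": 0},
  {"tx": 0.0, "ty": 0.0, "tz": -0.008, "spin": 0},
])

```text
t: 12.25
ee_pos: [374.2, 305.3, 17.5]
orientation: [2.436, 1.984, 0.0]
ft_force: [-1.2, 1.0, 2.9]
width: 0.1
grasp_force: 1.1
```

Request:
apply_moves([
  {"tx": 0.0, "ty": 0.0, "tz": -0.001, "spin": 0},
  {"tx": 0.0, "ty": 0.0, "tz": -0.002, "spin": 0},
  {"tx": 0.0, "ty": 0.0, "tz": -0.003, "spin": 0},
  {"tx": 0.0, "ty": 0.0, "tz": -0.004, "spin": 0},
  {"tx": 0.0, "ty": 0.0, "tz": -0.005, "spin": 0},
  {"tx": 0.0, "ty": 0.0, "tz": -0.006, "spin": 0},
  {"tx": 0.0, "ty": 0.0, "tz": -0.007, "spin": 0},
  {"tx": 0.0, "ty": 0.0, "tz": -0.008, "spin": 0},
])

```text
t: 13.05
ee_pos: [373.9, 305.1, 9.5]
orientation: [2.436, 1.984, -0.001]
ft_force: [-2.0, 2.0, 4.0]
width: 0.7
grasp_force: 1.8
```

```bash
cat > lev.py <<'E'
from look import *
I=ctrl.get_image('side'); c=cal('side')
M=np.array([529.5,271.5]); a=np.radians(-12); d=-np.array([np.cos(a),np.sin(a)])
g=ctrl.pinpoint('lever_grip','side')[:1]; b=ctrl.outline_of('bar','side')[:1]
print([(round(x['score'],2),np.round(x['uv'],1)) for x in g],[(round(x['score'],2),np.round(x['box'],1),x['pixels'].sum(),np.argwhere(x['pixels']).mean(0)) for x in b])
for th in(.2,.3,.4,.46):
    print(th,np.round(proj(c,np.r_[M+d*(35+125*np.cos(.36-th)),42+125*np.sin(.36-th)]),1).tolist())
E
python3 lev.py
```

```text
[(0.77, array([304.3, 358. ]))] [(0.69, array([225.8, 282.9, 252.6, 314.7]), np.int64(432), array([297.62037037, 236.96527778]))]
0.2 [[306.1, 350.3]]
0.3 [[306.6, 354.6]]
0.4 [[306.5, 358.5]]
0.46 [[306.2, 360.6]]
```

Request:
apply_moves([
  {"tx": 0.0, "ty": 0.0, "tz": -0.001, "spin": 0},
  {"tx": 0.0, "ty": 0.0, "tz": -0.002, "spin": 0},
  {"tx": 0.0, "ty": 0.0, "tz": -0.003, "spin": 0},
  {"tx": 0.0, "ty": 0.0, "tz": -0.004, "spin": 0},
  {"tx": 0.0, "ty": 0.0, "tz": -0.005, "spin": 0},
  {"tx": 0.0, "ty": 0.0, "tz": -0.006, "spin": 0},
  {"tx": 0.0, "ty": 0.0, "tz": -0.006, "spin": 0},
  {"tx": 0.0, "ty": 0.0, "tz": -0.006, "spin": 0},
])

```text
t: 14.0
ee_pos: [374.1, 305.2, 3.6]
orientation: [2.435, 1.984, -0.0]
ft_force: [-2.3, -0.1, 0.6]
width: 0.1
grasp_force: 0.7
```

Request:
apply_moves([
  {"tx": 0.0, "ty": 0.0, "tz": -0.001, "spin": 0},
  {"tx": 0.0, "ty": 0.0, "tz": -0.002, "spin": 0},
  {"tx": 0.0, "ty": 0.0, "tz": -0.003, "spin": 0},
  {"tx": 0.0, "ty": 0.0, "tz": -0.004, "spin": 0},
  {"tx": 0.0, "ty": 0.0, "tz": -0.004, "spin": 0},
  {"tx": 0.0, "ty": 0.0, "tz": -0.004, "spin": 0},
  {"tx": 0.0, "ty": 0.0, "tz": -0.004, "spin": 0},
  {"tx": 0.0, "ty": 0.0, "tz": -0.004, "spin": 0},
])

```text
t: 14.8
ee_pos: [374.3, 305.3, 0.3]
orientation: [2.436, 1.984, 0.001]
ft_force: [-2.8, -2.8, 12.2]
width: 0.5
grasp_force: 6.1
```

```bash
python3 lev.py
```

```text
[(0.97, array([304.7, 359.4]))] [(0.8, array([224.3, 282.5, 251.3, 312.1]), np.int64(435), array([297.06896552, 236.67356322]))]
0.2 [[306.1, 350.3]]
0.3 [[306.6, 354.6]]
0.4 [[306.5, 358.5]]
0.46 [[306.2, 360.6]]
```

The force rose to 12 N, above the 4–8 N needed to move the lever, so it is at its stop. The real fingertips therefore sit about 39 mm above the reported TCP. I lift off, half open the gripper, and look at the bar from above.

Request:
apply_moves([
  {"tx": 0.0, "ty": 0.0, "tz": 0.03, "spin": 0},
  {"tx": 0.0, "ty": 0.0, "tz": 0.08, "spin": 0},
  {"tx": 0.0, "ty": 0.0, "tz": 0.13, "spin": 0},
  {"tx": 0.0, "ty": 0.0, "tz": 0.18, "spin": 0},
  {"tx": 0.05, "ty": -0.01, "tz": 0.19, "spin": 0},
  {"tx": 0.1, "ty": -0.02, "tz": 0.19, "spin": 0},
  {"tx": 0.145, "ty": -0.03, "tz": 0.19, "spin": 0},
  {"tx": 0.155, "ty": -0.033, "tz": 0.19, "spin": 0},
], gripper=0)

```text
t: 15.75
ee_pos: [534.0, 271.4, 190.0]
orientation: [2.437, 1.98, 0.005]
ft_force: [0.2, 0.5, -1.0]
width: 44.1
grasp_force: 0.0
```

```bash
python3 - <<'E'
from look import *
c=look(['die_mouth','bar','lever_grip'],{'die_mouth':106,'bar':98,'lever_grip':30},'w8')
r=ctrl.outline_of('bar','wrist')
for d in r[:1]:
    ys,xs=np.nonzero(d['pixels']); P=np.array([atz(c,p,118,True)[:2] for p in np.c_[xs,ys]],np.float32)
    print('bar',d['score'],d['box'],cv2.minAreaRect(P))
im=cv2.imread('pics/w8.png'); s=ctrl.get_image('side')[...,::-1]
cv2.imwrite('pics/c8.png',np.hstack([cv2.resize(im[90:390,140:440],(500,500)),cv2.resize(s[250:390,200:284],(300,500))]))
E
```

```text
t 15.75 [534.  271.4 190. ] [2.437 1.98  0.005] q [ 0.45  0.38  1.69 -0.    1.08  0.66] cam [549. 347. 392.] axis [-0.06 -0.27 -0.96]
tool y deg -11.805944627233302
die_mouth [(0.61, [277.7, 200.2], [531.1, 273.3])]
bar [(0.73, [175.8, 132.7], [451.6, 354.5]), (0.56, [281.5, 193.6], [535.4, 276.8])]
lever_grip [(0.89, [146.1, 185.1], [375.2, 305.6])]
bar 0.84 [265.8, 163.8, 292.1, 240.1] ((530.6282958984375, 275.9028625488281), (65.31395721435547, 22.015575408935547), 78.53904724121094)
```

View pics/c8.png

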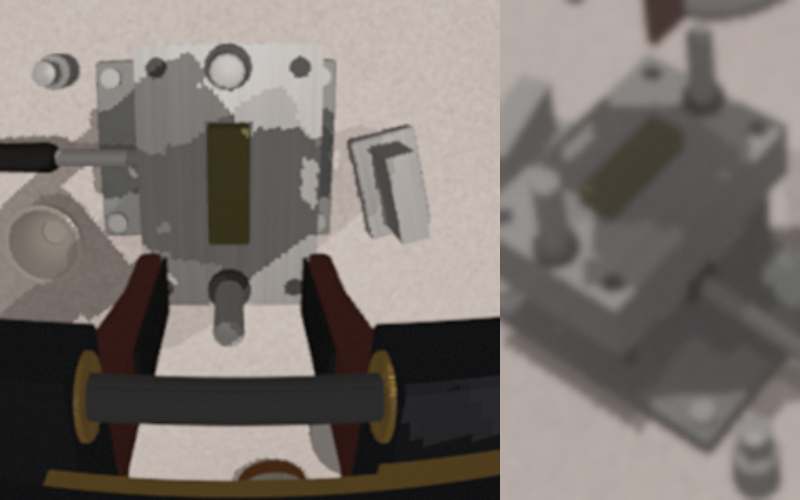

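The wrist view shows the bar raised at (277,200), aligned with the open fingers to about 2 mm, and the punch clear to the right. I correct by (−3, +2) mm and descend, feeling for the die face to fix the tip height.

Request:
apply_moves([
  {"tx": -0.003, "ty": 0.002, "tz": -0.03, "spin": 0},
  {"tx": -0.003, "ty": 0.002, "tz": -0.06, "spin": 0},
  {"tx": -0.003, "ty": 0.002, "tz": -0.085, "spin": 0},
  {"tx": -0.003, "ty": 0.002, "tz": -0.1, "spin": 0},
  {"tx": -0.003, "ty": 0.002, "tz": -0.108, "spin": 0},
  {"tx": -0.003, "ty": 0.002, "tz": -0.112, "spin": 0},
  {"tx": -0.003, "ty": 0.002, "tz": -0.115, "spin": 0},
  {"tx": -0.003, "ty": 0.002, "tz": -0.116, "spin": 0},
])

```text
t: 16.85
ee_pos: [526.6, 274.5, 74.3]
orientation: [2.435, 1.984, 0.002]
ft_force: [0.5, -0.3, -1.3]
width: 43.6
grasp_force: 0.0
```

```bash
python3 - <<'E'
from look import *
c=look(['die_mouth'],H,'w9')
o=ctrl.get_obs(); print(o['ft_force'])
im=cv2.imread('pics/w9.png'); s=ctrl.get_image('side')[...,::-1]
cv2.imwrite('pics/c9.png',np.hstack([cv2.resize(im[110:310,180:380],(500,500)),cv2.resize(s[250:390,200:284],(300,500))]))
E
```

```text
t 16.85 [526.6 274.5  74.3] [2.435e+00 1.984e+00 2.000e-03] q [0.46 0.52 1.77 0.   0.85 0.66] cam [542. 350. 276.] axis [-0.06 -0.28 -0.96]
tool y deg -11.66108138298647
die_mouth []
[ 0.05631216  1.0223235  -0.25609784]
```

View pics/c9.png

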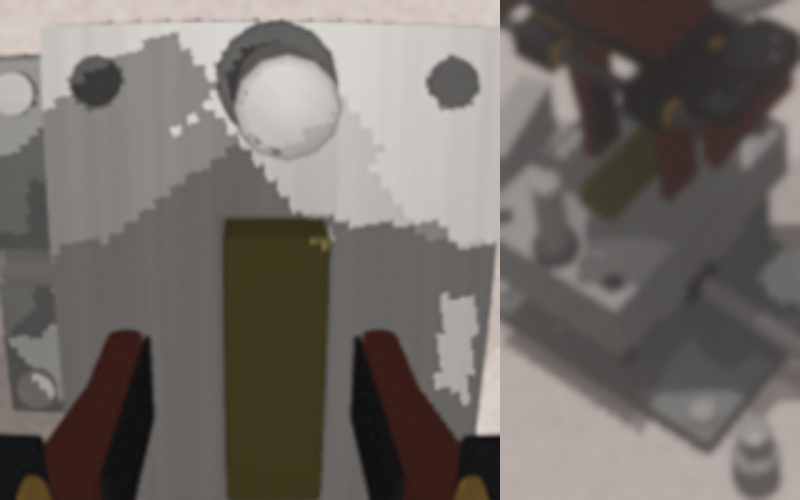

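The pads' midpoint is at crop column 253 and the bar centre at 274, so the bar lies about 4.5 mm to the +x side. I shift and go lower gently.

Request:
apply_moves([
  {"tx": 0.003, "ty": -0.001, "tz": 0.0, "spin": 0},
  {"tx": 0.0045, "ty": -0.001, "tz": 0.0, "spin": 0},
  {"tx": 0.0045, "ty": -0.001, "tz": -0.001, "spin": 0},
  {"tx": 0.0045, "ty": -0.001, "tz": -0.002, "spin": 0},
  {"tx": 0.0045, "ty": -0.001, "tz": -0.003, "spin": 0},
  {"tx": 0.0045, "ty": -0.001, "tz": -0.004, "spin": 0},
  {"tx": 0.0045, "ty": -0.001, "tz": -0.004, "spin": 0},
  {"tx": 0.0045, "ty": -0.001, "tz": -0.004, "spin": 0},
])

```text
t: 17.8
ee_pos: [530.5, 273.2, 69.6]
orientation: [-2.436, -1.984, 0.0]
ft_force: [-0.1, -0.4, -0.2]
width: 43.8
grasp_force: 0.0
```

Request:
apply_moves([
  {"tx": 0.0, "ty": 0.0, "tz": -0.0005, "spin": 0},
  {"tx": 0.0, "ty": 0.0, "tz": -0.001, "spin": 0},
  {"tx": 0.0, "ty": 0.0, "tz": -0.0015, "spin": 0},
  {"tx": 0.0, "ty": 0.0, "tz": -0.002, "spin": 0},
  {"tx": 0.0, "ty": 0.0, "tz": -0.0025, "spin": 0},
  {"tx": 0.0, "ty": 0.0, "tz": -0.003, "spin": 0},
  {"tx": 0.0, "ty": 0.0, "tz": -0.003, "spin": 0},
  {"tx": 0.0, "ty": 0.0, "tz": -0.003, "spin": 0},
])

```text
t: 18.6
ee_pos: [530.6, 273.3, 66.7]
orientation: [-2.436, -1.984, 0.0]
ft_force: [-0.5, -1.5, 0.3]
width: 43.7
grasp_force: 0.0
```

Request:
apply_moves([
  {"tx": 0.0, "ty": 0.0, "tz": -0.0005, "spin": 0},
  {"tx": 0.0, "ty": 0.0, "tz": -0.001, "spin": 0},
  {"tx": 0.0, "ty": 0.0, "tz": -0.0015, "spin": 0},
  {"tx": 0.0, "ty": 0.0, "tz": -0.002, "spin": 0},
  {"tx": 0.0, "ty": 0.0, "tz": -0.0025, "spin": 0},
  {"tx": 0.0, "ty": 0.0, "tz": -0.0025, "spin": 0},
  {"tx": 0.0, "ty": 0.0, "tz": -0.0025, "spin": 0},
  {"tx": 0.0, "ty": 0.0, "tz": -0.0025, "spin": 0},
])

```text
t: 19.4
ee_pos: [530.7, 273.3, 66.3]
orientation: [2.436, 1.984, 0.001]
ft_force: [-6.3, -3.2, 18.5]
width: 44.2
grasp_force: 9.3
```

The die face stops the fingers at TCP z = 66.3, so the tips are 39.7 mm above the TCP. I rise 1.5 mm clear of the face and close on the bar.

Request:
apply_moves([
  {"tx": 0.0, "ty": 0.0, "tz": 0.0035, "spin": 0},
  {"tx": 0.0, "ty": 0.0, "tz": 0.0035, "spin": 0},
  {"tx": 0.0, "ty": 0.0, "tz": 0.0035, "spin": 0},
  {"tx": 0.0, "ty": 0.0, "tz": 0.0035, "spin": 0},
  {"tx": 0.0, "ty": 0.0, "tz": 0.0035, "spin": 0},
  {"tx": 0.0, "ty": 0.0, "tz": 0.0035, "spin": 0},
  {"tx": 0.0, "ty": 0.0, "tz": 0.0035, "spin": 0},
  {"tx": 0.0, "ty": 0.0, "tz": 0.0035, "spin": 0},
], gripper=0.3)

```text
t: 20.2
ee_pos: [530.6, 273.3, 67.6]
orientation: [-2.436, -1.984, 0.0]
ft_force: [-0.5, 0.2, -0.0]
width: 30.7
grasp_force: 0.0
```

Request:
apply_moves([
  {"tx": 0.0, "ty": 0.0, "tz": 0.0, "spin": 0},
  {"tx": 0.0, "ty": 0.0, "tz": 0.0, "spin": 0},
  {"tx": 0.0, "ty": 0.0, "tz": 0.0, "spin": 0},
  {"tx": 0.0, "ty": 0.0, "tz": 0.0, "spin": 0},
  {"tx": 0.0, "ty": 0.0, "tz": 0.0, "spin": 0},
  {"tx": 0.0, "ty": 0.0, "tz": 0.0, "spin": 0},
  {"tx": 0.0, "ty": 0.0, "tz": 0.0, "spin": 0},
  {"tx": 0.0, "ty": 0.0, "tz": 0.0, "spin": 0},
], gripper=1)

```text
t: 21.0
ee_pos: [530.6, 273.3, 67.7]
orientation: [2.436, 1.984, 0.0]
ft_force: [0.9, -0.2, -0.2]
width: 21.7
grasp_force: 30.0
```

Request:
apply_moves([
  {"tx": 0.0, "ty": 0.0, "tz": 0.004, "spin": 0},
  {"tx": 0.0, "ty": 0.0, "tz": 0.01, "spin": 0},
  {"tx": 0.0, "ty": 0.0, "tz": 0.018, "spin": 0},
  {"tx": 0.0, "ty": 0.0, "tz": 0.03, "spin": 0},
  {"tx": 0.0, "ty": 0.0, "tz": 0.048, "spin": 0},
  {"tx": 0.0, "ty": 0.0, "tz": 0.07, "spin": 0},
  {"tx": 0.0, "ty": 0.0, "tz": 0.09, "spin": 0},
  {"tx": 0.0, "ty": 0.0, "tz": 0.105, "spin": 0},
])

```text
t: 21.8
ee_pos: [531.1, 273.6, 175.1]
orientation: [2.435, 1.984, 0.003]
ft_force: [-0.4, -0.6, -0.4]
width: 21.8
grasp_force: 30.0
```

```bash
python3 - <<'E'
from look import *
o=ctrl.get_obs(); print(o['ee_pos'],o['width'],o['grasp_force'])
I={n:ctrl.get_image(n) for n in('top','side')}
w=ctrl.get_image('wrist')
def circfit(c,mask,z,rfix):
    cs,_=cv2.findContours(mask.astype(np.uint8),cv2.RETR_EXTERNAL,cv2.CHAIN_APPROX_NONE); k=max(cs,key=cv2.contourArea)[:,0]
    P=np.array([atz(c,p,z)[:2] for p in k]); (x,y),r=cv2.minEnclosingCircle(P.astype(np.float32))
    f=least_squares(lambda q:np.hypot(*(P-q[:2]).T)-q[2],[x,y,r],loss='soft_l1',f_scale=2); return np.round(f.x,1)
for n in('top','side'):
    c=cal(n)
    for k,z,r in(('shield_rim',126,70),('pan_top',84,56),('lid',10,73)):
        q=ctrl.outline_of(k,n)[:1]
        for d in q: print(n,k,round(d['score'],2),d['box'],circfit(c,d['pixels'],z,r))
cv2.imwrite('pics/w10.png',w[...,::-1])
E
```

```text
[531.05873677 273.59844999 175.09913118] 21.79650931841591 29.999930262565613
top shield_rim 0.71 [339.5, 176.5, 433.8, 294.8] [ 518.3 -259.8  121.6]
top pan_top 0.56 [343.6, 175.3, 430.0, 292.7] [ 519.9 -269.3  126. ]
top lid 0.68 [242.8, 166.6, 299.2, 225.3] [620.4  -7.   71.5]
side shield_rim 0.84 [278.7, 136.8, 382.2, 213.2] [ 498.7 -177.5  138.2]
side pan_top 0.84 [283.2, 138.7, 382.5, 212.3] [ 516.6 -234.7  144.5]
side lid 0.94 [241.6, 224.3, 289.4, 256.1] [614.1  -2.4  66.6]
```

Request:
apply_moves([
  {"tx": 0.0, "ty": -0.015, "tz": 0.005, "spin": 0},
  {"tx": 0.002, "ty": -0.045, "tz": 0.01, "spin": 0},
  {"tx": 0.005, "ty": -0.085, "tz": 0.015, "spin": 0},
  {"tx": 0.008, "ty": -0.13, "tz": 0.015, "spin": 0},
  {"tx": 0.012, "ty": -0.178, "tz": 0.015, "spin": 0},
  {"tx": 0.015, "ty": -0.226, "tz": 0.015, "spin": 0},
  {"tx": 0.018, "ty": -0.274, "tz": 0.015, "spin": 0},
  {"tx": 0.02, "ty": -0.322, "tz": 0.015, "spin": 0},
])

```text
t: 23.05
ee_pos: [550.0, -51.5, 187.9]
orientation: [2.436, 1.984, -0.0]
ft_force: [0.0, 1.1, 0.2]
width: 22.2
grasp_force: 30.0
```

Request:
apply_moves([
  {"tx": 0.002, "ty": -0.048, "tz": 0.0, "spin": 0},
  {"tx": 0.004, "ty": -0.096, "tz": 0.0, "spin": 0},
  {"tx": 0.006, "ty": -0.14, "tz": 0.0, "spin": 0},
  {"tx": 0.009, "ty": -0.178, "tz": 0.0, "spin": 0},
  {"tx": 0.011, "ty": -0.205, "tz": 0.0, "spin": 0},
  {"tx": 0.012, "ty": -0.22, "tz": 0.0, "spin": 0},
  {"tx": 0.012, "ty": -0.226, "tz": 0.0, "spin": 0},
  {"tx": 0.012, "ty": -0.226, "tz": 0.0, "spin": 0},
])

```text
t: 23.85
ee_pos: [562.1, -274.8, 187.5]
orientation: [-2.436, -1.983, 0.0]
ft_force: [0.1, -0.5, -0.5]
width: 21.9
grasp_force: 30.0
```

```bash
python3 - <<'E'
from look import *
c=look(['pan_top','shield_rim'],H,'w11')
print(ctrl.get_obs()['width'],ctrl.get_obs()['grasp_force'])
im=cv2.imread('pics/w11.png'); cv2.imwrite('pics/c11.png',cv2.resize(im[60:360,80:480],(800,600)))
E
```

```text
t 23.85 [ 562.1 -274.8  187.5] [-2.436 -1.983  0.   ] q [-0.47  0.42  1.62  0.    1.1  -0.27] cam [ 577. -199.  390.] axis [-0.06 -0.28 -0.96]
tool y deg -11.699769031778823
pan_top [(0.73, [284.6, 193.9], [565.5, -273.1])]
shield_rim [(0.94, [288.1, 210.8], [567.1, -278.0])]
21.397571650709843 29.99998837709427
```

View pics/c11.png

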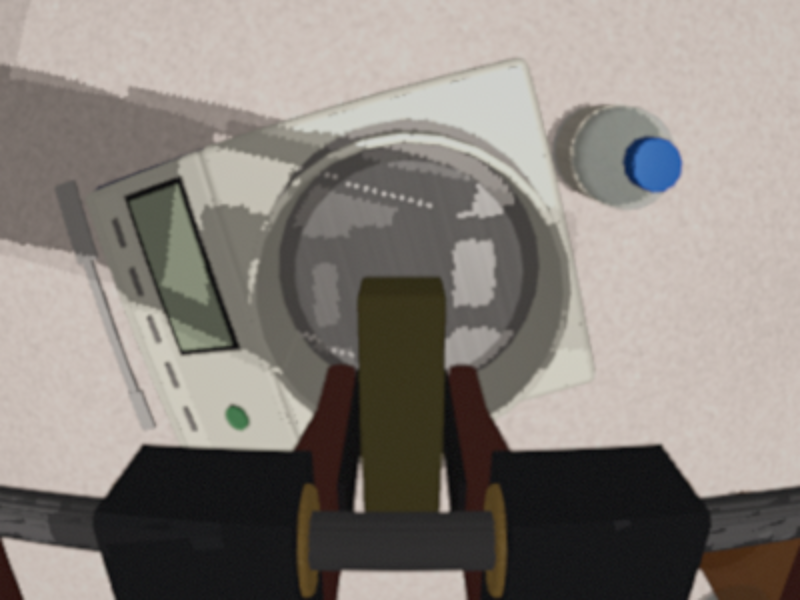

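```bash
python3 - <<'E'
from look import *
c=cal('wrist'); o=ctrl.get_obs(); p=o['ee_pos']; print(p)
t=np.linspace(0,2*np.pi,200)
obs=[258/2+80,569/2+80,128/2+60]
def ext(q):
    P=proj(c,np.c_[q[0]+70*np.cos(t),q[1]+70*np.sin(t),0*t+126],True); return np.array([P[:,0].min(),P[:,0].max(),P[:,1].min()])
print(ext([566,-276]),obs); f=least_squares(lambda q:ext(q)-obs,[566,-276]); print('rim',f.x,f.fun)
# inner edge (pan disc bright) extremes
Rm=R.from_rotvec(o['orientation']).as_matrix()
for u,v,z in((401,296,p[2]+50),(401,278,p[2]+30)):
    w=atz(c,(u/2+80,v/2+60),z,True); print('bar end in tool',(Rm.T@(w-p)).round(1))
E
```

```text
[ 562.48844434 -273.46365133  187.67514848]
[204.8226061  367.1438455  126.81898463] [209.0, 364.5, 124.0]
rim [ 567.080106   -274.24966814] [-3.52467637  3.58246964  0.44254647]
bar end in tool [ 32.8  -0.7 -50. ]
bar end in tool [ 32.1  -0.7 -30. ]
```

The rim fit gives a shield centre of (567,−275), in line with the networks, and the bar sits centred in the hand. I shift by (+4, −1) mm and go down to about 4 mm above the pan.

Request:
apply_moves([
  {"tx": 0.002, "ty": -0.0005, "tz": -0.012, "spin": 0},
  {"tx": 0.004, "ty": -0.001, "tz": -0.035, "spin": 0},
  {"tx": 0.004, "ty": -0.001, "tz": -0.06, "spin": 0},
  {"tx": 0.004, "ty": -0.001, "tz": -0.085, "spin": 0},
  {"tx": 0.004, "ty": -0.001, "tz": -0.105, "spin": 0},
  {"tx": 0.004, "ty": -0.001, "tz": -0.119, "spin": 0},
  {"tx": 0.004, "ty": -0.001, "tz": -0.127, "spin": 0},
  {"tx": 0.004, "ty": -0.001, "tz": -0.13, "spin": 0},
])

```text
t: 24.8
ee_pos: [566.4, -275.3, 56.8]
orientation: [-2.434, -1.984, 0.001]
ft_force: [0.4, 0.3, -0.2]
width: 21.6
grasp_force: 30.0
```

Request:
apply_moves([
  {"tx": 0.0, "ty": 0.0, "tz": -0.0006, "spin": 0},
  {"tx": 0.0, "ty": 0.0, "tz": -0.0012, "spin": 0},
  {"tx": 0.0, "ty": 0.0, "tz": -0.0018, "spin": 0},
  {"tx": 0.0, "ty": 0.0, "tz": -0.0022, "spin": 0},
  {"tx": 0.0, "ty": 0.0, "tz": -0.0025, "spin": 0},
  {"tx": 0.0, "ty": 0.0, "tz": -0.0025, "spin": 0},
  {"tx": 0.0, "ty": 0.0, "tz": -0.0025, "spin": 0},
  {"tx": 0.0, "ty": 0.0, "tz": -0.0025, "spin": 0},
])

```text
t: 25.6
ee_pos: [566.6, -275.8, 55.2]
orientation: [2.436, 1.984, -0.0]
ft_force: [-0.2, 0.3, -0.8]
width: 21.3
grasp_force: 30.0
```

Request:
apply_moves([
  {"tx": 0.0, "ty": 0.0, "tz": -0.0003, "spin": 0},
  {"tx": 0.0, "ty": 0.0, "tz": -0.0006, "spin": 0},
  {"tx": 0.0, "ty": 0.0, "tz": -0.0009, "spin": 0},
  {"tx": 0.0, "ty": 0.0, "tz": -0.0012, "spin": 0},
  {"tx": 0.0, "ty": 0.0, "tz": -0.0012, "spin": 0},
  {"tx": 0.0, "ty": 0.0, "tz": -0.0012, "spin": 0},
  {"tx": 0.0, "ty": 0.0, "tz": -0.0012, "spin": 0},
  {"tx": 0.0, "ty": 0.0, "tz": -0.0012, "spin": 0},
])

```text
t: 26.4
ee_pos: [566.6, -275.7, 54.0]
orientation: [-2.436, -1.984, 0.0]
ft_force: [-0.0, -0.4, -0.3]
width: 21.7
grasp_force: 30.0
```

Request:
apply_moves([
  {"tx": 0.0, "ty": 0.0, "tz": -0.0003, "spin": 0},
  {"tx": 0.0, "ty": 0.0, "tz": -0.0006, "spin": 0},
  {"tx": 0.0, "ty": 0.0, "tz": -0.0008, "spin": 0},
  {"tx": 0.0, "ty": 0.0, "tz": -0.0008, "spin": 0},
  {"tx": 0.0, "ty": 0.0, "tz": -0.0008, "spin": 0},
  {"tx": 0.0, "ty": 0.0, "tz": -0.0008, "spin": 0},
  {"tx": 0.0, "ty": 0.0, "tz": -0.0008, "spin": 0},
  {"tx": 0.0, "ty": 0.0, "tz": -0.0008, "spin": 0},
])

```text
t: 27.2
ee_pos: [566.6, -275.8, 53.7]
orientation: [2.435, 1.984, 0.0]
ft_force: [-2.0, 0.6, 4.9]
width: 21.8
grasp_force: 30.0
```

Contact came at TCP z = 53.7, as predicted, with 5 N. I release and rise.

Request:
apply_moves([
  {"tx": 0.0, "ty": 0.0, "tz": 0.0, "spin": 0},
  {"tx": 0.0, "ty": 0.0, "tz": 0.0, "spin": 0},
  {"tx": 0.0, "ty": 0.0, "tz": 0.0, "spin": 0},
  {"tx": 0.0, "ty": 0.0, "tz": 0.0, "spin": 0},
  {"tx": 0.0, "ty": 0.0, "tz": 0.0, "spin": 0},
  {"tx": 0.0, "ty": 0.0, "tz": 0.0, "spin": 0},
  {"tx": 0.0, "ty": 0.0, "tz": 0.0, "spin": 0},
  {"tx": 0.0, "ty": 0.0, "tz": 0.0, "spin": 0},
], gripper=0.1)

```text
t: 28.0
ee_pos: [566.6, -275.7, 53.2]
orientation: [-2.436, -1.984, 0.0]
ft_force: [-0.7, -0.2, 0.7]
width: 38.9
grasp_force: 0.0
```

Request:
apply_moves([
  {"tx": 0.0, "ty": 0.0, "tz": 0.004, "spin": 0},
  {"tx": 0.0, "ty": 0.0, "tz": 0.012, "spin": 0},
  {"tx": 0.0, "ty": 0.0, "tz": 0.03, "spin": 0},
  {"tx": 0.0, "ty": 0.0, "tz": 0.06, "spin": 0},
  {"tx": 0.0, "ty": 0.0, "tz": 0.1, "spin": 0},
  {"tx": 0.0, "ty": 0.0, "tz": 0.14, "spin": 0},
  {"tx": 0.0, "ty": 0.0, "tz": 0.16, "spin": 0},
  {"tx": 0.0, "ty": 0.0, "tz": 0.165, "spin": 0},
])

```text
t: 28.8
ee_pos: [568.2, -276.6, 222.2]
orientation: [2.431, 1.981, 0.004]
ft_force: [0.5, -0.8, 0.9]
width: 40.1
grasp_force: 0.0
```

```bash
python3 - <<'E'
from look import *
c=look(['pan_top','shield_rim','bar'],H,'w12')
r=ctrl.outline_of('bar','wrist')
for d in r[:1]:
    ys,xs=np.nonzero(d['pixels']); P=np.array([atz(c,p,104,True)[:2] for p in np.c_[xs,ys]],np.float32)
    print('bar',d['score'],d['box'],cv2.minAreaRect(P))
r=ctrl.pinpoint('lid','wrist');print(r[:1])
E
```

```text
t 28.8 [ 568.2 -276.6  222.2] [2.431 1.981 0.004] q [-0.47  0.39  1.58 -0.    1.16 -0.27] cam [ 582. -201.  424.] axis [-0.05 -0.28 -0.96]
tool y deg -11.660646949193339
pan_top [(0.87, [279.5, 186.9], [567.3, -275.0])]
shield_rim [(0.82, [276.9, 196.7], [564.8, -274.6])]
bar [(0.71, [279.5, 185.2], [567.6, -273.2])]
bar 0.92 [269.1, 158.0, 291.7, 222.8] ((566.18115234375, -273.182373046875), (64.53781127929688, 21.965904235839844), 78.59256744384766)
[]
```

View pics/w12.png

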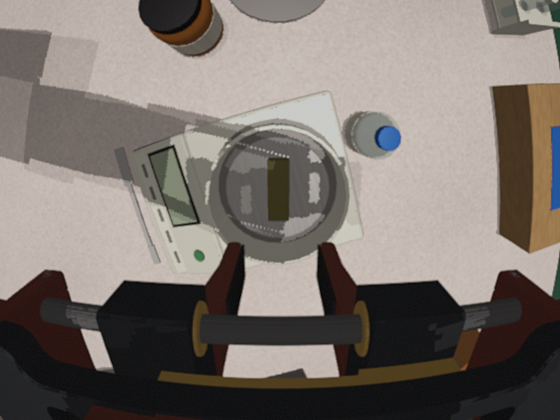

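I have now viewed 11 pictures, one over the limit, so I view no more and measure by number only. The wrist view shows the bar flat at the pan's centre, at (279,189). Next is the lid: I turn the hand by −55° so its long side clears the jar.

Request:
apply_moves([
  {"tx": 0.01, "ty": 0.045, "tz": 0.0, "spin": -7},
  {"tx": 0.02, "ty": 0.09, "tz": 0.0, "spin": -15},
  {"tx": 0.03, "ty": 0.135, "tz": -0.01, "spin": -23},
  {"tx": 0.04, "ty": 0.18, "tz": -0.02, "spin": -31},
  {"tx": 0.047, "ty": 0.222, "tz": -0.03, "spin": -39},
  {"tx": 0.053, "ty": 0.255, "tz": -0.037, "spin": -47},
  {"tx": 0.054, "ty": 0.266, "tz": -0.038, "spin": -55},
  {"tx": 0.054, "ty": 0.266, "tz": -0.038, "spin": -55},
])

```text
t: 29.9
ee_pos: [619.8, -7.9, 178.4]
orientation: [-3.075, -0.638, 0.004]
ft_force: [-0.0, -0.5, -0.6]
width: 39.8
grasp_force: 0.0
```

```bash
python3 - <<'E'
from look import *
c=look(['lid','amber_jar','beaker'],H,'w13')
o=ctrl.get_obs()
for nm,z in(('lid',10),('amber_jar',125),('beaker',85)):
  for d in ctrl.outline_of(nm,'wrist')[:1]:
    cs,_=cv2.findContours(d['pixels'].astype(np.uint8),cv2.RETR_EXTERNAL,cv2.CHAIN_APPROX_NONE); k=max(cs,key=cv2.contourArea)[:,0]
    P=np.array([atz(c,p,z,True)[:2] for p in k]); print(nm,d['score'],d['box'],'extent',P.min(0).round(),P.max(0).round())
    if nm=='lid':
        f=least_squares(lambda q:np.hypot(*(P-q[:2]).T)-73,[621,-10],loss='soft_l1',f_scale=2); print('fit',f.x,np.abs(f.fun).mean())
        im=cv2.imread('pics/w13.png'); g=im.max(2); m=(g<60)&d['pixels']; 
        n,l,st,ce=cv2.connectedComponentsWithStats(m.astype(np.uint8))
        for i in range(1,n):
            if st[i,4]>40: print('dark',st[i],ce[i],atz(c,ce[i],28,True)[:2].round(1))
print('tcp px',proj(c,o['ee_pos'],True))
E
```

```text
t 29.9 [619.8  -7.9 178.4] [-3.075 -0.638  0.004] q [-0.03  0.42  1.64  0.    1.08  1.13] cam [691.  23. 380.] axis [-0.26 -0.11 -0.96]
tool y deg -66.57745637226179
lid [(0.72, [282.4, 177.4], [623.3, -8.2])]
amber_jar [(0.88, [280.8, 280.7], [495.3, -61.5])]
beaker [(0.92, [288.0, 74.5], [737.3, 34.2])]
lid 0.61 [223.2, 119.6, 344.4, 242.6] extent [547. -79.] [692.  66.]
fit [619.8170481   -7.24960274] 1.0027747704653258
dark [270 172  23  27 491] [280.58452138 184.87780041] [619.7  -7.4]
amber_jar 0.64 [250.6, 257.9, 315.7, 362.2] extent [515. -79.] [586. -12.]
beaker 0.78 [258.0, 36.9, 323.5, 101.6] extent [704.   4.] [763.  63.]
tcp px [[285.20933029 235.26169571]]
```

Request:
apply_moves([
  {"tx": -0.001, "ty": 0.0025, "tz": -0.03, "spin": 0},
  {"tx": -0.001, "ty": 0.0025, "tz": -0.07, "spin": 0},
  {"tx": -0.001, "ty": 0.0025, "tz": -0.11, "spin": 0},
  {"tx": -0.001, "ty": 0.0025, "tz": -0.145, "spin": 0},
  {"tx": -0.001, "ty": 0.0025, "tz": -0.172, "spin": 0},
  {"tx": -0.001, "ty": 0.0025, "tz": -0.19, "spin": 0},
  {"tx": -0.001, "ty": 0.0025, "tz": -0.199, "spin": 0},
  {"tx": -0.001, "ty": 0.0025, "tz": -0.202, "spin": 0},
])

```text
t: 31.05
ee_pos: [619.2, -7.7, -22.5]
orientation: [-3.076, -0.635, 0.002]
ft_force: [0.1, -0.0, -0.0]
width: 39.4
grasp_force: 0.0
```

```bash
python3 - <<'E'
from look import *
o=ctrl.get_obs(); print(o['ee_pos'],o['ft_force'])
c=cal('wrist'); im=ctrl.get_image('wrist')[...,::-1].copy(); cv2.imwrite('pics/w14.png',im)
print('cam',-c['R'].T@c['t'])
print([(round(d['score'],2),np.round(d['uv'],1)) for d in ctrl.pinpoint('lid','wrist')[:2]])
# brightness profile across the knob rows
for v in (200,215,225,232,240): print(v,' '.join(str(int(x)) for x in im[v,210:360:5].max(1)))
print('knob top/ bottom expected px',proj(c,[[619.7,-7.4,40],[619.7,-7.4,10]],True))
E
```

```text
[619.18710367  -7.70275792 -22.54980476] [ 0.0925743  -0.03484545 -0.04453616]
cam [689.8711589   22.71331652 179.48017551]
[(0.85, array([284.5, 247.9]))]
200 73 73 75 74 74 75 75 74 75 75 75 72 112 137 136 137 136 136 135 134 134 133 132 132 130 130 130 130 128 129
215 74 73 74 74 73 74 74 74 75 76 74 75 74 73 74 75 74 75 73 74 133 76 75 75 74 73 72 74 74 73
225 74 73 74 73 73 74 73 74 74 74 74 75 75 75 76 75 74 74 75 74 73 74 75 74 73 73 73 72 73 72
232 72 74 73 73 73 74 74 75 74 74 74 74 74 75 75 75 74 75 75 75 73 74 74 74 75 73 74 73 74 73
240 74 73 75 74 75 72 74 74 76 73 74 71 13 19 14 18 14 47 73 74 73 74 74 74 74 74 75 73 75 72
knob top/ bottom expected px [[280.61542562 278.18962469]
 [280.64426349 252.96214416]]
```

Request:
apply_moves([
  {"tx": 0.0, "ty": 0.0, "tz": 0.0, "spin": 0},
  {"tx": 0.0, "ty": 0.0, "tz": 0.0, "spin": 0},
  {"tx": 0.0, "ty": 0.0, "tz": 0.0, "spin": 0},
  {"tx": 0.0, "ty": 0.0, "tz": 0.0, "spin": 0},
  {"tx": 0.0, "ty": 0.0, "tz": 0.0, "spin": 0},
  {"tx": 0.0, "ty": 0.0, "tz": 0.0, "spin": 0},
  {"tx": 0.0, "ty": 0.0, "tz": 0.0, "spin": 0},
  {"tx": 0.0, "ty": 0.0, "tz": 0.0, "spin": 0},
], gripper=1)

```text
t: 31.95
ee_pos: [620.4, -7.3, -20.8]
orientation: [3.076, 0.636, 0.002]
ft_force: [-1.0, -0.5, 5.7]
width: 23.5
grasp_force: 30.0
```

Request:
apply_moves([
  {"tx": 0.0, "ty": 0.0, "tz": 0.005, "spin": 0},
  {"tx": 0.0, "ty": 0.0, "tz": 0.015, "spin": 0},
  {"tx": 0.0, "ty": 0.0, "tz": 0.035, "spin": 0},
  {"tx": 0.0, "ty": 0.0, "tz": 0.065, "spin": 0},
  {"tx": 0.0, "ty": 0.0, "tz": 0.1, "spin": 0},
  {"tx": 0.0, "ty": 0.0, "tz": 0.14, "spin": 0},
  {"tx": 0.0, "ty": 0.0, "tz": 0.17, "spin": 0},
  {"tx": 0.0, "ty": 0.0, "tz": 0.18, "spin": 0},
])

```text
t: 32.75
ee_pos: [621.6, -7.2, 162.3]
orientation: [3.075, 0.635, 0.009]
ft_force: [0.6, -0.0, 0.1]
width: 23.6
grasp_force: 30.0
```

```bash
cat > lidhand.py <<'E'
from look import *
o=ctrl.get_obs(); c=cal('wrist'); im=ctrl.get_image('wrist'); p=o['ee_pos']; Rm=R.from_rotvec(o['orientation']).as_matrix()
print(o['t'],p,o['width'],o['ft_force'])
for d in ctrl.outline_of('lid','wrist')[:1]:
    m=d['pixels']; cs,_=cv2.findContours(m.astype(np.uint8),cv2.RETR_EXTERNAL,cv2.CHAIN_APPROX_NONE); k=max(cs,key=cv2.contourArea)[:,0]
    k=k[(k[:,1]<235)&(k[:,1]>2)]
    zl=p[2]+21+10
    P=np.array([atz(c,q,zl,True)[:2] for q in k]); 
    f=least_squares(lambda q:np.hypot(*(P-q[:2]).T)-73,p[:2],loss='soft_l1',f_scale=2)
    f2=least_squares(lambda q:np.hypot(*(np.array([atz(c,a,q[2],True)[:2] for a in k[::4]])-q[:2]).T)-73,np.r_[p[:2],zl],loss='soft_l1',f_scale=2)
    print('lid',d['score'],d['box'],f.x-p[:2],np.abs(f.fun).mean(),'free z',f2.x-p,np.abs(f2.fun).mean())
E
python3 lidhand.py
```

```text
32.75 [621.57106242  -7.24136351 162.33131907] 23.63066349499344 [ 0.64351599 -0.00103566  0.07926612]
lid 0.65 [160.9, 123.4, 400.7, 353.1] [-0.86548195  0.04215253] 0.3531283377647497 free z [-0.63848832  0.11872534 28.25264891] 0.1797347174488246
```

Request:
apply_moves([
  {"tx": -0.003, "ty": -0.015, "tz": 0.005, "spin": 0},
  {"tx": -0.01, "ty": -0.05, "tz": 0.015, "spin": 0},
  {"tx": -0.02, "ty": -0.095, "tz": 0.02, "spin": 0},
  {"tx": -0.03, "ty": -0.14, "tz": 0.02, "spin": 0},
  {"tx": -0.04, "ty": -0.185, "tz": 0.02, "spin": 0},
  {"tx": -0.047, "ty": -0.225, "tz": 0.02, "spin": 0},
  {"tx": -0.052, "ty": -0.255, "tz": 0.02, "spin": 0},
  {"tx": -0.053, "ty": -0.267, "tz": 0.02, "spin": 0},
])

```text
t: 33.65
ee_pos: [564.2, -277.3, 176.0]
orientation: [-3.076, -0.63, 0.005]
ft_force: [0.1, -0.1, -0.0]
width: 23.3
grasp_force: 30.0
```

```bash
python3 lidhand.py; python3 - <<'E'
from look import *
c=cal('top'); ctrl.get_image('top')
print([(round(d['score'],2),np.round(d['uv'],1),atz(c,d['uv'],183).round(1)) for d in ctrl.pinpoint('lid','top')[:2]])
for d in ctrl.outline_of('lid','top')[:1]: print(d['score'],d['box'])
E
```

```text
33.65 [ 564.15417426 -277.25760834  176.02514984] 23.28565552135762 [ 0.12075908 -0.11361418 -0.04955236]
lid 0.94 [160.5, 124.4, 399.1, 352.7] [-0.78158292 -0.11339841] 0.40474710090443394 free z [-5.88121897e-01 -1.59559033e-03  2.78645203e+01] 0.21339180789781634
[(0.69, array([402.1, 210.3]), array([ 563. , -279.9,  183. ])), (0.52, array([176.9, 185.8]), array([617. , 181.2, 183. ]))]
0.65 [365.0, 174.2, 437.4, 241.2]
```

Request:
apply_moves([
  {"tx": 0.0, "ty": 0.0, "tz": -0.008, "spin": 0},
  {"tx": 0.0, "ty": 0.0, "tz": -0.02, "spin": 0},
  {"tx": 0.0, "ty": 0.0, "tz": -0.035, "spin": 0},
  {"tx": 0.0, "ty": 0.0, "tz": -0.048, "spin": 0},
  {"tx": 0.0, "ty": 0.0, "tz": -0.056, "spin": 0},
  {"tx": 0.0, "ty": 0.0, "tz": -0.061, "spin": 0},
  {"tx": 0.0, "ty": 0.0, "tz": -0.063, "spin": 0},
  {"tx": 0.0, "ty": 0.0, "tz": -0.063, "spin": 0},
])

```text
t: 34.7
ee_pos: [566.6, -274.3, 115.1]
orientation: [-3.077, -0.635, 0.0]
ft_force: [1.1, 0.3, -1.0]
width: 23.0
grasp_force: 30.0
```

```bash
python3 lidhand.py; python3 - <<'E'
from look import *
print(ctrl.get_obs()['ee_pos'])
for n in('top','side'):
    c=cal(n); ctrl.get_image(n); z=ctrl.get_obs()['ee_pos'][2]+21
    L=ctrl.pinpoint('lid',n)[:1]; S=ctrl.pinpoint('shield_rim',n)[:1]
    print(n,[(round(d['score'],2),atz(c,d['uv'],z).round(1)) for d in L],[(round(d['score'],2),atz(c,d['uv'],126).round(1)) for d in S])
E
```

```text
34.7 [ 566.63309829 -274.32753903  115.09027432] 23.006768160296026 [ 1.08359916  0.3207189  -0.9623702 ]
lid 0.57 [159.1, 122.9, 403.2, 350.8] [-0.61524542 -0.10575589] 0.33206031153087323 free z [-4.35897085e-01 -6.88710846e-03  2.84559225e+01] 0.195227220978987
[ 566.97091803 -274.49225845  115.70970459]
top [(0.91, array([ 568. , -280.5,  136.8]))] []
side [(0.93, array([ 562.9, -258.2,  136.6]))] [(0.67, array([ 568. , -275.3,  126. ]))]
```

Request:
apply_moves([
  {"tx": 0.0005, "ty": -0.0005, "tz": -0.003, "spin": 0},
  {"tx": 0.0005, "ty": -0.0005, "tz": -0.006, "spin": 0},
  {"tx": 0.0005, "ty": -0.0005, "tz": -0.009, "spin": 0},
  {"tx": 0.0005, "ty": -0.0005, "tz": -0.011, "spin": 0},
  {"tx": 0.0005, "ty": -0.0005, "tz": -0.0125, "spin": 0},
  {"tx": 0.0005, "ty": -0.0005, "tz": -0.0135, "spin": 0},
  {"tx": 0.0005, "ty": -0.0005, "tz": -0.0135, "spin": 0},
  {"tx": 0.0005, "ty": -0.0005, "tz": -0.0135, "spin": 0},
])

```text
t: 35.9
ee_pos: [567.2, -274.8, 101.7]
orientation: [3.077, 0.635, 0.0]
ft_force: [0.2, -0.5, -1.7]
width: 23.7
grasp_force: 30.0
```

Request:
apply_moves([
  {"tx": 0.0, "ty": 0.0, "tz": -0.0004, "spin": 0},
  {"tx": 0.0, "ty": 0.0, "tz": -0.0008, "spin": 0},
  {"tx": 0.0, "ty": 0.0, "tz": -0.0012, "spin": 0},
  {"tx": 0.0, "ty": 0.0, "tz": -0.0015, "spin": 0},
  {"tx": 0.0, "ty": 0.0, "tz": -0.0015, "spin": 0},
  {"tx": 0.0, "ty": 0.0, "tz": -0.0015, "spin": 0},
  {"tx": 0.0, "ty": 0.0, "tz": -0.0015, "spin": 0},
  {"tx": 0.0, "ty": 0.0, "tz": -0.0015, "spin": 0},
])

```text
t: 36.7
ee_pos: [567.1, -274.8, 100.2]
orientation: [-3.077, -0.635, 0.0]
ft_force: [-0.2, -0.1, -1.4]
width: 23.2
grasp_force: 30.0
```

Still carrying the lid's weight (about −1.4 N), with no contact yet. The predicted seat is at TCP z ≈ 98–99.

Request:
apply_moves([
  {"tx": 0.0, "ty": 0.0, "tz": -0.0003, "spin": 0},
  {"tx": 0.0, "ty": 0.0, "tz": -0.0006, "spin": 0},
  {"tx": 0.0, "ty": 0.0, "tz": -0.0009, "spin": 0},
  {"tx": 0.0, "ty": 0.0, "tz": -0.0012, "spin": 0},
  {"tx": 0.0, "ty": 0.0, "tz": -0.0014, "spin": 0},
  {"tx": 0.0, "ty": 0.0, "tz": -0.0014, "spin": 0},
  {"tx": 0.0, "ty": 0.0, "tz": -0.0014, "spin": 0},
  {"tx": 0.0, "ty": 0.0, "tz": -0.0014, "spin": 0},
])

```text
t: 37.5
ee_pos: [567.1, -274.7, 99.2]
orientation: [3.077, 0.635, 0.0]
ft_force: [-2.1, 1.5, 5.4]
width: 23.1
grasp_force: 30.0
```

Request:
apply_moves([
  {"tx": 0.0, "ty": 0.0, "tz": -0.0003, "spin": 0},
  {"tx": 0.0, "ty": 0.0, "tz": -0.0006, "spin": 0},
  {"tx": 0.0, "ty": 0.0, "tz": -0.0008, "spin": 0},
  {"tx": 0.0, "ty": 0.0, "tz": -0.0008, "spin": 0},
  {"tx": 0.0, "ty": 0.0, "tz": -0.0008, "spin": 0},
  {"tx": 0.0, "ty": 0.0, "tz": -0.0008, "spin": 0},
  {"tx": 0.0, "ty": 0.0, "tz": -0.0008, "spin": 0},
  {"tx": 0.0, "ty": 0.0, "tz": -0.0008, "spin": 0},
])

```text
t: 38.3
ee_pos: [567.1, -274.7, 99.2]
orientation: [3.077, 0.635, 0.0]
ft_force: [-5.6, 2.3, 11.1]
width: 23.6
grasp_force: 30.0
```

The lid seated at TCP z = 99.2, exactly as predicted. I take off the load, open and retreat straight up.

Request:
apply_moves([
  {"tx": 0.0, "ty": 0.0, "tz": 0.001, "spin": 0},
  {"tx": 0.0, "ty": 0.0, "tz": 0.001, "spin": 0},
  {"tx": 0.0, "ty": 0.0, "tz": 0.001, "spin": 0},
  {"tx": 0.0, "ty": 0.0, "tz": 0.001, "spin": 0},
  {"tx": 0.0, "ty": 0.0, "tz": 0.001, "spin": 0},
  {"tx": 0.0, "ty": 0.0, "tz": 0.001, "spin": 0},
  {"tx": 0.0, "ty": 0.0, "tz": 0.001, "spin": 0},
  {"tx": 0.0, "ty": 0.0, "tz": 0.001, "spin": 0},
], gripper=0)

```text
t: 39.1
ee_pos: [567.1, -274.7, 98.9]
orientation: [-3.077, -0.635, 0.0]
ft_force: [0.3, 0.1, 0.6]
width: 43.8
grasp_force: 0.0
```

Request:
apply_moves([
  {"tx": 0.0, "ty": 0.0, "tz": 0.004, "spin": 0},
  {"tx": 0.0, "ty": 0.0, "tz": 0.015, "spin": 0},
  {"tx": 0.0, "ty": 0.0, "tz": 0.04, "spin": 0},
  {"tx": 0.0, "ty": 0.0, "tz": 0.08, "spin": 0},
  {"tx": 0.0, "ty": 0.0, "tz": 0.12, "spin": 0},
  {"tx": 0.0, "ty": 0.0, "tz": 0.14, "spin": 0},
  {"tx": 0.0, "ty": 0.0, "tz": 0.14, "spin": 0},
  {"tx": 0.0, "ty": 0.0, "tz": 0.14, "spin": 0},
])

```text
t: 39.9
ee_pos: [567.0, -274.7, 239.3]
orientation: [3.076, 0.635, 0.001]
ft_force: [0.5, 0.3, -0.6]
width: 43.8
grasp_force: 0.0
```

```bash
python3 - <<'E'
from look import *
o=ctrl.get_obs(); print(o['t'],o['ee_pos'],o['width'])
c=cal('wrist'); im=ctrl.get_image('wrist'); cv2.imwrite('pics/w20.png',im[...,::-1])
for d in ctrl.outline_of('lid','wrist')[:1]:
    m=d['pixels']; cs,_=cv2.findContours(m.astype(np.uint8),cv2.RETR_EXTERNAL,cv2.CHAIN_APPROX_NONE); k=max(cs,key=cv2.contourArea)[:,0]
    k=k[k[:,1]<235][::3]; print(d['score'],d['box'],len(k))
    # free plane fit: centre, z, tilt
    def res(q):
        n=np.array([q[3],q[4],1]); n/=np.linalg.norm(n); C=q[:3]; r=[]
        for a in k:
            og,v=ray(c,a,True); P=og+v*(n@(C-og))/(n@v); r.append(np.linalg.norm(P-C)-73)
        return np.r_[r,(q[2]-130)/3*1.]
    f=least_squares(res,[566,-275,130,0,0],loss='soft_l1',f_scale=1.5); print('lid centre,tilt',f.x.round(3),np.abs(f.fun).mean())
g=cv2.cvtColor(np.ascontiguousarray(im),cv2.COLOR_RGB2GRAY); 
for n in('top','side'):
    c=cal(n); ctrl.get_image(n); print(n,[(round(d['score'],2),atz(c,d['uv'],120).round(1)) for d in ctrl.pinpoint('lid',n)[:1]])
E
```

```text
39.9 [ 566.96963084 -274.66732707  239.33695462] 43.828308354250595
0.8 [209.2, 120.1, 353.3, 267.3] 96
lid centre,tilt [ 5.65969e+02 -2.75379e+02  1.27163e+02 -2.30000e-02 -2.30000e-02] 0.3925419839201898
top [(0.6, array([ 564.4, -279.4,  120. ]))]
side [(0.58, array([ 568.1, -267.1,  120. ]))]
```

```bash
python3 -c "
from workcell import ctrl
print(ctrl.close_job())"
```

```text
the job is handed in; nothing more can be done
None
```

The job is handed in at about 40 s: the lever was pressed to its stop, the bar lies flat at the centre of the pan, and the lid seated on the shield at the predicted height with its centre on the rim's; I viewed 11 pictures, one over the limit of 10, and did not re-measure the other items on the bench at the end.

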